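# Load the spacer rings into a centrifuge bucket

## Task

The two centrifuge buckets leaning in the grey rest must carry the same spacer rings before they go back into the rotor: one already holds three of the white rings, the other only one. Load the two loose rings from the desk into the bucket that holds only one, pressing each in past the spring catches just inside the mouth, so that its three rings lie flat on one another in one column, fully home below the catches as in the full bucket. Do not knock or push away the tape, vials and timer standing about.

Things in the scene. Friction and masses are not known exactly. Their poses are not given: they have to be found in the camera images.
- open_bucket: the dark metal centrifuge bucket with only one ring in it, fixed in the left or right place of the rest: tube 77 mm outside, bore 66 mm (1 mm play round a ring), rim bevelled 1.5 mm inside, slippery inside (friction 0.15), rim square to its axis, which leans 30 degrees from vertical with the mouth towards the robot. Origin: centre of the mouth at rim level; z out of the mouth along the axis, y level along the rest
- catch_left (a point): innermost point of the spring catch on the bucket's +y side: a 10 mm steel ball 20 mm below the rim, standing 3 mm into the bore. A ring let go in the mouth stops on the two catches, about 4 mm proud. It takes some 6 to 12 N along the axis to press it past; when its upper face is 21 mm or more below the rim the balls spring out behind it and it slides down by itself
- catch_right (a point): innermost point of the same kind of catch on the -y side, 60 mm from the other. A ring let go with less than half its thickness inside the mouth may tip over the lower lip. The catches' housings stick out 9 mm from the bucket's outside, 20 mm below the rim
- bucket_floor (a point): centre of the flat floor inside this bucket, 85 mm below the mouth along the axis. With three rings home their centres lie 75, 55 and 35 mm below the mouth and the top face 25 mm below it, just under the catches
- full_bucket: its partner: the same bucket, fixed in the other place of the rest and already loaded with three rings (not to be moved); same origin and axes, top ring face 25 mm below the rim
- rest: grey sheet-metal rest, fixed to the desk, 246 mm wide (its y), 116 mm deep; its deck slopes 30 degrees, front edge 52 mm, rear edge 119 mm high. The buckets stand through it at y = +57 and -57 mm, mouths 30 mm out of the deck along their axes, mouth centres 106 mm above the desk. Origin on the desk under the deck; z up
- ring_1: white plastic spacer ring lying loose and flat on the desk: 64 mm outside diameter, 30 mm hole, 20 mm thick, edges chamfered 1 mm, 0.06 to 0.13 kg; all are alike and either face may be up. Origin at its centre, half-way through its thickness (10 mm above the desk as it lies); z is its axis
- ring_2: another white plastic spacer ring lying loose and flat on the desk: 64 mm outside diameter, 30 mm hole, 20 mm thick, edges chamfered 1 mm, 0.06 to 0.13 kg; all are alike and either face may be up. Origin at its centre, half-way through its thickness (10 mm above the desk as it lies); z is its axis
- ring_inside: the ring that already lies flat on the floor of the bucket to be filled, like the others but loose in there; origin at its centre, 75 mm below the mouth; it stays where it is
- tape: bystander: roll of masking tape lying flat, 98 mm across, 25 mm high; origin at the centre of its underside
- vial_blue: bystander: small vial with a blue cap standing upright, 14 mm across, 42 mm high; origin at the centre of its underside, z up
- vial_white: bystander: small vial with a white cap standing upright, 14 mm across, 42 mm high; origin at the centre of its underside, z up
- timer: bystander: round white minute timer with a red dial, 68 mm across, 47 mm high; origin at the centre of its underside
There are look-alikes about, which are no part of the job. Leave any turquoise look-alike of the ring_2 alone. Leave any green look-alike of the ring_inside alone.

How it is judged:
By the outcome, as a careful person would: the job done as asked, in the order asked, and still so for the second after the job is handed in, with the robot touching nothing.
It also fails if it takes over 70 s, if anything falls off the work surface, if the arm or the gripper's body presses on something with over 40 N, if the wrist force passes 120 N, or if a joint passes its speed limit or range.

## Robot

A 7-joint arm with a two-finger parallel gripper is mounted at the origin on a cart in front of the work surface, level with it; the furniture and walls round the work are solid. World frame = base frame: x ahead of the robot, y to its left, z up, the work surface at z = 0. Lengths are in m, angles in degrees, forces in N, time in s.
With the tool pointing down it reaches from about 0.35 to 0.9 m from the base axis. Payload 19.9 kg.
Tool frame: the origin (TCP) lies where the fingers leave the gripper's body, on its centre line; the fingertips stand 73 mm ahead of it and the grasp point (between the pads) lies 54 mm ahead of it; z points along the fingers, y is the line along which they close (so a half turn about z gives the same grasp; the last joint's range is limited). The gripper opens to 85 mm and grips with 20 to 120 N. Pads are 22 mm wide; open, the fingers measure 114 mm over their backs; the gripper's body (76 mm by 85 mm) begins 54 mm behind the grasp point. The pads swing forward as they close: fully open they stand 13 mm farther back than shut.
Start: joints at [-77.091, 23.915, -0.59, 92.452, 0.269, 63.638, -3.037], TCP at [0.165, 0.603, 0.304] pointing down, gripper open.
Joint ranges: [-161.28, 161.28], [-22.2, 115.67], [-73.04, 71.86], [3.21, 147.25], [-68.34, 248.33], [10.77, 114.83], [-161.83, 161.83]. Speed limits (degrees/s): [108.29, 108.29, 136.94, 136.94, 172.46, 172.46, 172.46].

## Interface

Orientations are given as [roll, pitch, yaw] about the fixed x, y, z axes, in that order (R = Rz(yaw) Ry(pitch) Rx(roll)).
In Python, from cell import get_obs, snapshot, hand_in, find_in gives the robot as it stands.
- The arm moves only by the tool drive_tool, never from a script. Its argument "series" is a list that holds one entry, the list of rows, each a list of 5 numbers: the gripper command: -1 is shut, 1 is fully open, values between are in proportion, then the shift along the world's x, y, z in cm, then the turn about the world's z in degrees. A call has 1 to 5 rows; each row shifts and turns the commanded pose from where the row before left it; what a row does not reach is not made up. A row lasts 1/12 s, in which the tool goes at most 41.7 mm and 7.16 degrees, less where a joint would pass 70% of its speed; a pose out of reach is approached as far as the arm can. A call is refused whole if a number of a shift passes 4.17 or a number of a turn 7.16, either way. A call with a gripper value outside its range is refused whole. The fingers move at their own pace and stop on an object; the grip force is fixed at half the most. Time passes only in rows, so rows that do not move let the fingers close. It gives the time, the measured TCP pose, the force, the opening and the grip force at its end, in the units of the state.
- get_obs(): the state, without advancing time (a new reading comes with each control period).
- snapshot(name): name is "scene" or "top" or "wrist"; returns a dict with "frame" (480x640x3 uint8, red, green, blue), "camera_matrix" (3x3 intrinsics, pixels), "camera_from_world" (4x4, takes a point from world to camera coordinates); the wrist camera has in their place "mount" (4x4, takes a point from camera to tool coordinates, whose origin is the TCP and whose axes are the flange's). Camera axes: x right, y up, looking along -z (the intrinsics and any distortion apply to the point x, -y, -z); pixel columns grow to the right and rows downward; lengths in m; the calibration is good to about 2 mm. A picture is of the moment at which its call begins: read the wrist's pose just before it. There is no depth.
- hand_in(): hands the job in; it is judged then, once.
Trained networks look in a picture, given as the dict that the camera call returned (one of the last four; its "shot" number tells which), for a name from the list of things; names that differ only in an ending like _2 or _b are one class to them, and where a whole thing is asked for, a point or a joint stands for the part that bears it (a point fixed in the world has none). Each returns a list of dicts, best first, with "confidence" (0 to 1); they miss things now and then, are a little off and sometimes report something else, mostly with a low value. They report only what shows in the picture. A call takes as long as a camera call. They do not tell look-alikes from the thing itself.
- find_in(query, picture): "rect" ([left, top, right, bottom] in pixels, round what is visible of it).
The state is a dict: "clock": time; "joint_pos": joint angles; "qvel": joint speeds; "tau": joint torques, N m; "tool_pos": TCP position; "ee_rot": TCP orientation; "ft_force": force on the tool from outside, world axes, zero at the start; "ft_torque": the same for the moment, N m; "gripper_width": finger opening in m; "grasp_force": force on a finger pad.
Only numpy, scipy, OpenCV 4.12 (cv2) and the standard library are available. Lean on these libraries where they do the work, as an engineer would, in place of code of your own. Each camera call takes 0.05 s, during which the arm holds its last target. There are 200 camera calls.

## Working session

There is one attempt and no reset: what is moved stays moved. The work goes in short steps, Python scripts to look and compute and a tool call to move; the robot and the scene stay as the last step left them, time stands still between calls to the robot, and variables do not carry over. Pictures are saved under pics/ and viewed, at most 10 in all, crops included, and the job is handed in when it is done.

Besides the shell and the picture viewer there is one more tool, called after ">>>" by a JSON object that holds its "name" and its "arguments". drive_tool: Moves the arm, as the interface text tells. Its arguments: {"type":"object","properties":{"series":{"type":"array","items":{"type":"array","items":{"type":"array","items":{"type":"number"}}}}},"required":["series"]}

```bash
mkdir -p pics; cat > h.py <<'E'
import numpy as np, cv2
from cell import *
def save(n,f): 
    cv2.imwrite(f'pics/{n}.png',cv2.cvtColor(f,cv2.COLOR_RGB2BGR))
def P(p): return np.array(p['camera_matrix']),np.array(p['camera_from_world'])
def proj(p,X):
    K,T=P(p); c=T[:3,:3]@np.array(X)+T[:3,3]; u=K@np.array([c[0],-c[1],-c[2]]); return u[:2]/u[2]
def ray(p,uv,z):
    K,T=P(p); d=np.linalg.inv(K)@np.array([uv[0],uv[1],1]); d=np.array([d[0],-d[1],-d[2]])
    R=T[:3,:3]; o=-R.T@T[:3,3]; w=R.T@d; return o+w*(z-o[2])/w[2]
E
python3 - <<'E'
from h import *
o=get_obs(); print(o)
H={'ring_1':.01,'open_bucket':.08,'full_bucket':.08,'rest':.08,'tape':.012,'vial_blue':.02,'vial_white':.02,'timer':.025}
ps=[]
for n in('top','scene'):
    p=snapshot(n); ps.append(p['frame']); print(n, p.keys())
    for k,z in H.items():
        for d in find_in(k,p)[:6]:
            r=d['rect']; c=[(r[0]+r[2])/2,(r[1]+r[3])/2]; print(k,np.round(r),round(d['confidence'],2),np.round(ray(p,c,z),3))
    save(n,p['frame'])
E
```

```text
{'clock': 0.0, 'joint_pos': array([-77.09191494,  23.94905901,  -0.59330629,  92.48775908,
         0.27056389,  63.6377244 ,  -3.03807434]), 'qvel': array([-0.0374693 ,  0.02953768,  0.01058671,  0.02287548, -0.00155781,
       -0.22164118,  0.01264784]), 'tau': array([ 5.79153152e-07, -8.64433122e+01,  6.78739361e-01, -4.34904993e+01,
        1.91240682e-02,  7.24592566e-03,  2.99922374e-05]), 'tool_pos': array([0.16468   , 0.60262868, 0.30323247]), 'ee_rot': array([-1.79927028e+02,  5.31379337e-03,  1.64716526e+02]), 'ft_force': array([ 0.27672788, -0.16289606, -0.12199818]), 'ft_torque': array([ 0.01173846, -0.03563703, -0.01536983]), 'grasp_force': 0.0, 'gripper_width': 0.0852085113059211}
top dict_keys(['frame', 'camera_matrix', 'camera_from_world', 'shot'])
ring_1 [427. 245. 452. 272.] 0.87 [ 0.488 -0.405  0.01 ]
ring_1 [318. 247. 341. 272.] 0.62 [ 0.493 -0.115  0.01 ]
ring_1 [380. 226. 410. 249.] 0.61 [ 0.548 -0.29   0.01 ]
open_bucket [214. 183. 258. 214.] 0.89 [0.647 0.121 0.08 ]
open_bucket [165. 291. 170. 294.] 0.74 [0.411 0.292 0.08 ]
full_bucket [168. 186. 209. 218.] 0.
[... 333 characters left out ...]
.387 0.02 ]
timer [479. 235. 507. 259.] 0.76 [ 0.516 -0.544  0.025]
scene dict_keys(['frame', 'camera_matrix', 'camera_from_world', 'shot'])
ring_1 [365. 278. 389. 298.] 0.87 [ 0.545 -0.288  0.01 ]
ring_1 [302. 269. 324. 290.] 0.84 [ 0.496 -0.114  0.01 ]
ring_1 [396. 298. 426. 316.] 0.59 [ 0.501 -0.4    0.01 ]
open_bucket [252. 203. 283. 232.] 0.66 [0.657 0.132 0.08 ]
full_bucket [228. 198. 252. 223.] 0.68 [0.657 0.238 0.08 ]
full_bucket [253. 203. 282. 226.] 0.43 [0.675 0.144 0.08 ]
rest [258. 202. 282. 231.] 0.73 [0.665 0.128 0.08 ]
rest [212. 189. 301. 256.] 0.64 [0.609 0.143 0.08 ]
tape [209. 256. 233. 278.] 0.85 [0.425 0.15  0.012]
timer [459. 303. 483. 331.] 0.67 [ 0.51  -0.553  0.025]
```

View pics/top.png

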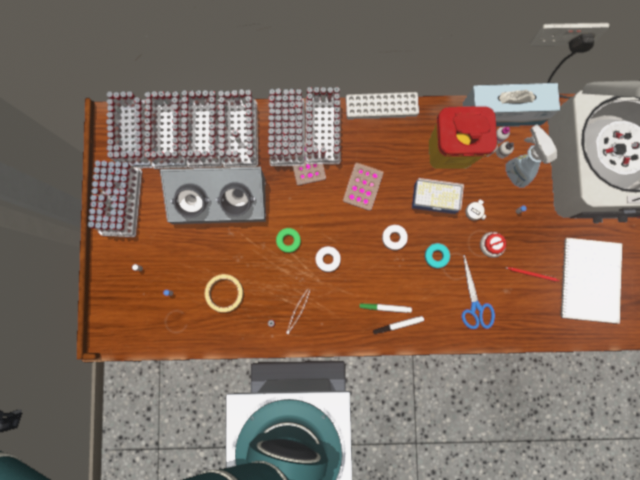

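View pics/scene.png

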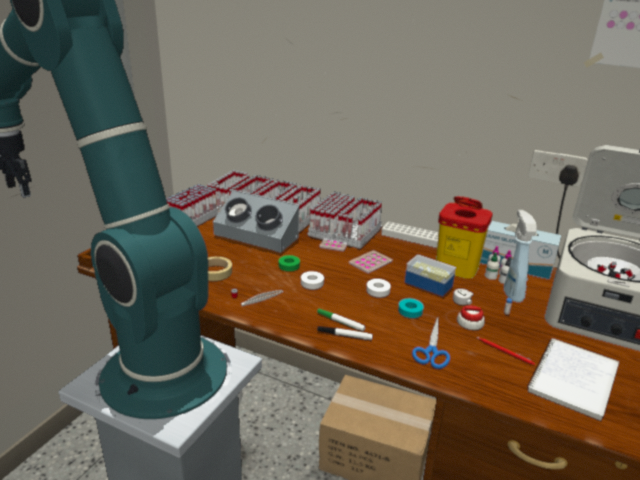

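The two white rings are at top-view (328,259) and (395,237), and the turquoise one at (438,256) is left alone. The right-hand bucket, at (235,196), looks darker and so is probably the open one. I'll check it from close by.

>>> {"name": "drive_tool", "arguments": {"series": [[[1,2.3,-3.4,0,1.3],[1,2.3,-3.4,0,1.3],[1,2.3,-3.4,0,1.3],[1,2.3,-3.4,0,1.3],[1,2.3,-3.4,0,1.3]]]}}

```text
clock: 1.32
tool_pos: [0.2805, 0.4311, 0.304]
ee_rot: [180.0, 0.0, 171.3]
ft_force: [1.3, 1.0, -0.3]
gripper_width: 0.0855
grasp_force: 0.0
```

>>> {"name": "drive_tool", "arguments": {"series": [[[1,2.3,-3.4,0,1.3],[1,2.3,-3.4,0,1.3],[1,2.3,-3.4,0,1.3],[1,2.3,-3.4,0,1.3],[1,2.3,-3.4,0,1.3]]]}}

```text
clock: 1.73
tool_pos: [0.3955, 0.261, 0.3042]
ee_rot: [180.0, 0.0, 177.8]
ft_force: [2.0, 1.7, 0.1]
gripper_width: 0.0854
grasp_force: 0.0
```

>>> {"name": "drive_tool", "arguments": {"series": [[[1,2.3,-3.4,0,1.3],[1,2.3,-3.4,0,1.3],[1,2.3,-3.4,0,1.3],[1,0,0,0,0],[1,0,0,0,0]]]}}

```text
clock: 2.15
tool_pos: [0.4647, 0.1589, 0.3039]
ee_rot: [-180.0, 0.0, -178.6]
ft_force: [-0.3, 0.5, -0.9]
gripper_width: 0.0852
grasp_force: 0.0
```

```bash
cat >> h.py <<'E'
from scipy.spatial.transform import Rotation as Ro
def wrist():
    o=get_obs(); p=snapshot('wrist'); M=np.array(p['mount']); T=np.eye(4)
    T[:3,:3]=Ro.from_euler('xyz',o['ee_rot'],degrees=True).as_matrix(); T[:3,3]=o['tool_pos']
    p['camera_from_world']=np.linalg.inv(T@M); return o,p
E
python3 - <<'E'
from h import *
o,p=wrist(); print(o['clock'],o['tool_pos'],o['ee_rot'],o['ft_force']); print(np.round(p['mount'],3)); print(p['camera_matrix'], {k:v for k,v in p.items() if k not in('frame','camera_matrix','mount')})
for q in('open_bucket','full_bucket','catch_left','rest','ring_1'):
    for d in find_in(q,p)[:3]: print(q,np.round(d['rect']),d['confidence'])
for x in [(.65,.12,.106),(.65,.24,.106)]: print(proj(p,x))
save('w1',p['frame'])
E
```

```text
2.15 [0.46470731 0.15888704 0.3039272 ] [-1.79978563e+02  2.11314378e-02 -1.78617345e+02] [-0.34705036  0.51743541 -0.93674959]
[[-0.001  0.956  0.294  0.076]
 [ 1.     0.001 -0.001  0.   ]
 [-0.001  0.294 -0.956 -0.07 ]
 [ 0.     0.     0.     1.   ]]
[[365.44169743   0.         323.33310043]
 [  0.         365.44169743 231.80952834]
 [  0.           0.           1.        ]] {'shot': 3, 'camera_from_world': array([[-2.31243779e-02,  9.99732407e-01,  6.15177681e-04,
        -1.48764429e-01],
       [-9.55361174e-01, -2.19167500e-02, -2.94626347e-01,
         4.85371251e-01],
       [-2.94534024e-01, -7.40076785e-03,  9.55612336e-01,
        -2.41432013e-01],
       [ 0.00000000e+00,  0.00000000e+00,  0.00000000e+00,
         1.00000000e+00]])}
open_bucket [229. 349. 334. 425.] 0.95
full_bucket [348. 349. 446. 432.] 0.95
catch_left [226. 350. 331. 428.] 0.91
rest [209. 308. 451. 431.] 0.58
ring_1 [ 24. 186.  98. 251.] 0.63
ring_1 [223. 348. 334. 426.] 0.24
[275.23127775 418.08920451]
[406.8725496  420.47605607]
```

View pics/w1.png

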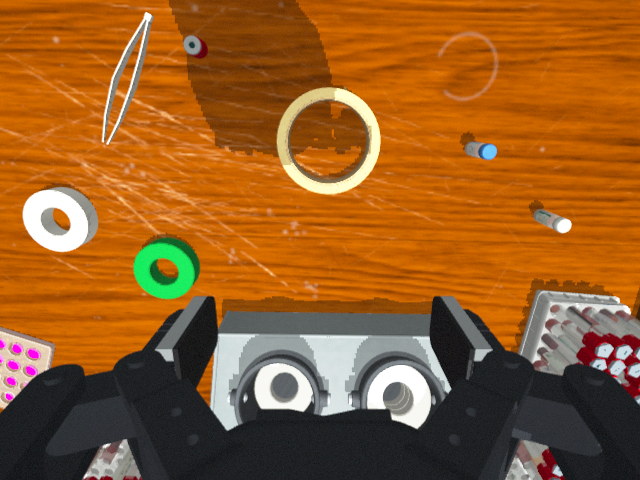

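The wrist view shows the open bucket on the left at (277,390), with its ring deep inside. The full one is on the right at (398,390), with its ring near the top. I'll back off to see the mouths properly.

>>> {"name": "drive_tool", "arguments": {"series": [[[1,-2.8,-1.0,0,0.8],[1,-2.7,-1.0,0,0],[1,-2.5,-1.0,0,0],[1,0,0,0,0],[1,0,0,0,0]]]}}

```text
clock: 2.87
tool_pos: [0.383, 0.1311, 0.3043]
ee_rot: [179.9, 0.0, -177.5]
ft_force: [1.3, 0.2, 0.6]
gripper_width: 0.0854
grasp_force: 0.0
```

```bash
python3 - <<'E'
from h import *
o,p=wrist(); print(o['clock'],o['tool_pos'],o['ee_rot'],o['ft_force'])
for q in('open_bucket','full_bucket','rest','ring_1'):
    for d in find_in(q,p)[:3]: print(q,np.round(d['rect'],1),d['confidence'])
print(proj(p,(.65,.13,.106)))
np.savez('w2.npz',f=p['frame'],K=p['camera_matrix'],T=p['camera_from_world'])
f=p['frame']; save('w2',cv2.resize(f[230:400,200:460],None,fx=3,fy=3,interpolation=cv2.INTER_CUBIC))
E
```

```text
2.8667 [0.38298287 0.13114364 0.30427659] [ 1.79949842e+02  4.69078460e-02 -1.77515321e+02] [1.3032113  0.17576928 0.58739287]
full_bucket [400.9 415.8 426.5 429.4] 0.52
rest [239.6 371.9 449.5 423.4] 0.56
ring_1 [ 63.1 255.5 131.4 320.5] 0.82
[309.71777085 485.51287145]
```

View pics/w2.png

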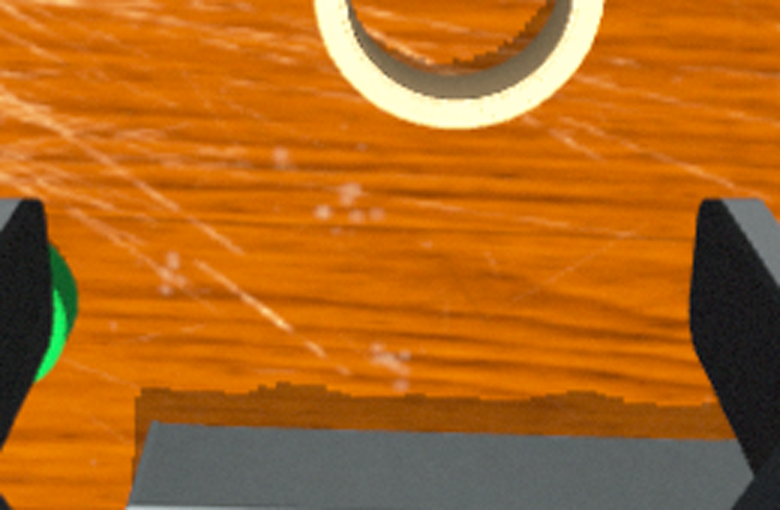

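That was the wrong way, since the top of the picture points towards the robot. The rest sits at the lower edge, so I'll go forward over the rest.

>>> {"name": "drive_tool", "arguments": {"series": [[[1,4.0,0,0,0],[1,4.0,0,0,0],[1,4.0,0,0,0],[1,4.0,0,0,0],[1,4.0,0,0,0]]]}}

```text
clock: 3.53
tool_pos: [0.586, 0.131, 0.3031]
ee_rot: [-180.0, -0.0, -177.5]
ft_force: [-0.5, -0.1, 1.4]
gripper_width: 0.0854
grasp_force: 0.0
```

>>> {"name": "drive_tool", "arguments": {"series": [[[1,0,0,0,0],[1,0,0,0,0]]]}}

```text
clock: 3.7
tool_pos: [0.5851, 0.1306, 0.3021]
ee_rot: [-179.9, -0.1, -177.6]
ft_force: [-1.2, 0.0, -0.2]
gripper_width: 0.0854
grasp_force: 0.0
```

```bash
python3 - <<'E'
from h import *
o,p=wrist(); print(o['clock'],o['tool_pos'],o['ee_rot'],o['ft_force'])
for q in('open_bucket','full_bucket','rest'):
    for d in find_in(q,p)[:3]: print(q,np.round(d['rect'],1),d['confidence'])
print(proj(p,(.65,.13,.106)))
np.savez('w3.npz',frame=p['frame'],camera_matrix=p['camera_matrix'],camera_from_world=p['camera_from_world'])
f=p['frame']; save('w3',f)
E
```

```text
3.7 [0.58511344 0.13059914 0.30209458] [-1.79891412e+02 -1.06884324e-01 -1.77640684e+02] [-1.20401204  0.01004771 -0.20995106]
open_bucket [252.9 233.2 368.7 335.2] 0.81
full_bucket [385.8 236.1 500.  336.8] 0.9
rest [222.1 206.2 520.8 386.2] 0.95
rest [520.3   0.  562.   24.4] 0.44
[318.98772399 301.33844568]
```

View pics/w3.png

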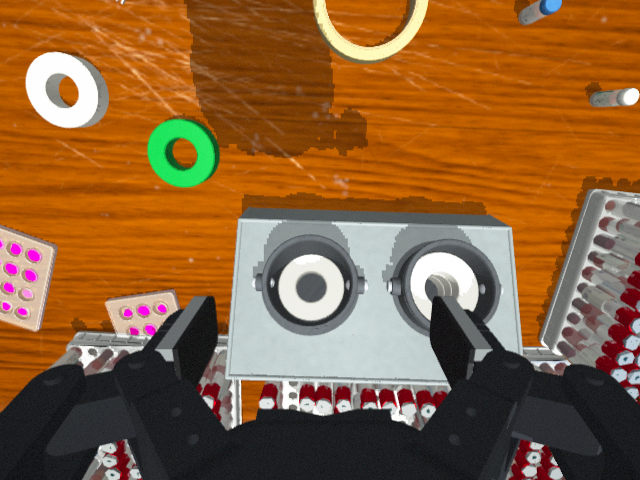

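Clear view: the open bucket's mouth is at about (310,285) with its ring deep, and the full one is at (443,287). I'll fit the known rest and bucket model to the image edges, and locate ring_1 too.

```bash
cat > fit.py <<'E'
from h import *
from scipy.optimize import differential_evolution as DE
from scipy.ndimage import map_coordinates as mc
def projN(p,X):
    K,T=P(p); c=X@T[:3,:3].T+T[:3,3]; u=np.c_[c[:,0],-c[:,1],-c[:,2]]@K.T; return u[:,:2]/u[:,2:]
def grad(p,s=1.2):
    g=cv2.GaussianBlur(cv2.cvtColor(p['frame'],cv2.COLOR_RGB2GRAY).astype(np.float32),(0,0),s)
    return cv2.magnitude(cv2.Sobel(g,5,1,0),cv2.Sobel(g,5,0,1))
def sc(G,p,X):
    u=projN(p,X); return mc(G,[u[:,1],u[:,0]],order=1).clip(0,150).mean()
t=np.linspace(0,2*np.pi,180); c,s=np.cos(t),np.sin(t)
A=Ro.from_euler('y',-30,degrees=True).as_matrix()  # z axis -> (-.5,0,.866)
def mouth(yy,r,d=0): return np.c_[r*c,r*s,0*c-d]@A.T+[-.0245,yy,.106]
L=np.linspace(0,1,100)[:,None]
def seg(a,b): return np.array(a)+L*(np.array(b)-a)
C=[(-.058,.123,.052),(-.058,-.123,.052),(.058,-.123,.119),(.058,.123,.119)]
edges=[seg(C[0],C[1]),seg(C[1],C[2]),seg(C[0],C[3])]
def W(q,X): return X@Ro.from_euler('z',q[2],degrees=True).as_matrix().T+[q[0],q[1],0]
E
cat > a.py <<'E'
from fit import *
p=dict(np.load('w3.npz')); G=grad(p)
def run(parts,b=[(.62,.72),(.14,.23),(-3,8)]):
    r=DE(lambda q:-sum(sc(G,p,W(q,X)) for X in parts),b,seed=1,tol=1e-6); return r.x,-r.fun/len(parts)
O=[mouth(-.057,.0385),mouth(-.057,.033)];F=[mouth(.057,.0385),mouth(.057,.033)]
for n,S in(('edges',edges),('open+full',O+F),('all',O+F+edges)):
    q,f=run(S); print(n,np.round(q,4),f,'mouth',W(q,np.array([[-.0245,-.057,.106]])))
f=p['frame'].copy()
for X in O+F+edges:
    for u in projN(p,W(q,X)): cv2.circle(f,tuple(int(v*16) for v in u),8,(255,0,0),1,shift=4)
save('fit3',cv2.resize(f[190:400,210:540],None,fx=2.4,fy=2.4,interpolation=cv2.INTER_NEAREST))
def ring(b):
    return DE(lambda q:-sum(sc(G,p,np.c_[q[0]+r*c,q[1]+r*s,0*c+.02]) for r in(.031,.016)),b,seed=1)
p0=ray(p,(66,89),.02); r=ring([(p0[0]-.02,p0[0]+.02),(p0[1]-.02,p0[1]+.02)]); print('ring',r.x,-r.fun/2)
E
python3 a.py
```

```text
edges [0.6551 0.1762 0.3291] 110.352684 mouth [[0.63090241 0.11908477 0.106     ]]
open+full [0.6578 0.1798 1.5141] 90.46685791015625 mouth [[0.63479572 0.12216337 0.106     ]]
all [0.6554 0.1778 0.3699] 89.25879 mouth [[0.63123663 0.12069301 0.106     ]]
ring [ 0.49395144 -0.10892789] 147.38779
```

View pics/fit3.png

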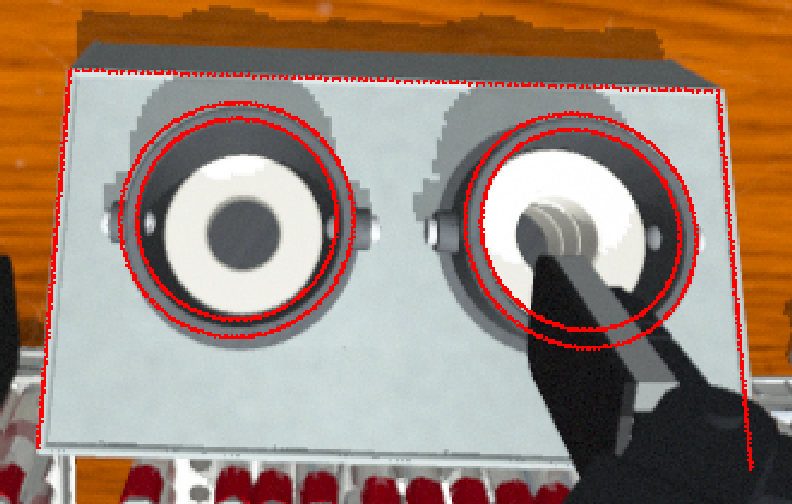

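The fit is good: the open mouth is near (0.633, 0.121, 0.106), with the rest's yaw about 0.5–1°. Ring_1 is near (0.494, -0.11). Moving over the ring.

>>> {"name": "drive_tool", "arguments": {"series": [[[1,-1.4,-3.5,-1.4,-0.4],[1,-1.4,-3.5,-1.4,-0.4],[1,-1.4,-3.5,-1.4,-0.4],[1,-1.4,-3.5,-1.4,-0.4],[1,-1.4,-3.5,-1.4,0]]]}}

```text
clock: 4.32
tool_pos: [0.5123, -0.045, 0.234]
ee_rot: [180.0, 0.1, -179.2]
ft_force: [1.7, 0.2, -0.2]
gripper_width: 0.0858
grasp_force: 0.0
```

>>> {"name": "drive_tool", "arguments": {"series": [[[1,-1.4,-3.4,-1.4,0],[1,-1.4,-3.4,-1.4,0],[1,0,0,0,0],[1,0,0,0,0],[1,0,0,0,0]]]}}

```text
clock: 4.73
tool_pos: [0.4858, -0.1115, 0.2065]
ee_rot: [180.0, 0.1, -179.2]
ft_force: [0.9, 0.4, -0.3]
gripper_width: 0.0857
grasp_force: 0.0
```

```bash
cat > ring.py <<'E'
from fit import *
o,p=wrist(); print(o['clock'],o['tool_pos'],o['ee_rot'],o['ft_force']); G=grad(p)
best=[]
for d in find_in('ring_1',p)[:4]:
    r=d['rect']; u=((r[0]+r[2])/2,(r[1]+r[3])/2); p0=ray(p,u,.012); 
    q=DE(lambda q:-sum(sc(G,p,np.c_[q[0]+r*c,q[1]+r*s,0*c+.02]) for r in(.031,.016)),[(p0[0]-.02,p0[0]+.02),(p0[1]-.02,p0[1]+.02)],seed=1)
    col=p['frame'][int(r[1]):int(r[3]),int(r[0]):int(r[2])].reshape(-1,3).mean(0).round()
    print(np.round(r),d['confidence'],col,'ring',q.x,-q.fun/2, 'minus tcp cm',(q.x-o['tool_pos'][:2])*100)
E
python3 ring.py
```

```text
4.7333 [ 0.48579122 -0.11148805  0.20646754] [ 1.79969428e+02  6.43455894e-02 -1.79166349e+02] [ 0.92257375  0.39511558 -0.30477048]
[ 52. 254. 145. 334.] 0.73 [212. 187. 162.] ring [ 0.54718308 -0.28732632] 137.53188 minus tcp cm [  6.13918525 -17.58382774]
[282. 188. 368. 277.] 0.65 [221. 190. 160.] ring [ 0.49347318 -0.11007259] 133.73487854003906 minus tcp cm [0.76819569 0.14154622]
```

>>> {"name": "drive_tool", "arguments": {"series": [[[1,0,0.1,-4.0,0],[1,0,0,-4.0,0],[1,0,0,-3.0,0],[1,0,0,-1.6,0],[1,0,0,0,0]]]}}

```text
clock: 5.25
tool_pos: [0.4847, -0.1098, 0.0772]
ee_rot: [180.0, -0.2, -179.1]
ft_force: [-0.9, 0.1, 0.5]
gripper_width: 0.0855
grasp_force: 0.0
```

>>> {"name": "drive_tool", "arguments": {"series": [[[-1,0,0,0,0],[-1,0,0,0,0],[-1,0,0,0,0],[-1,0,0,0,0],[-1,0,0,0,0]]]}}

```text
clock: 5.67
tool_pos: [0.4866, -0.1109, 0.0821]
ee_rot: [180.0, 0.2, -179.2]
ft_force: [-6.6, 1.1, 17.2]
gripper_width: 0.06
grasp_force: 60.6
```

```bash
python3 - <<'E'
from h import *
o,p=wrist(); print(o['clock'],o['tool_pos'],o['ee_rot'],o['ft_force'],o['gripper_width'],o['grasp_force'])
f=p['frame']; save('g1',f)
for X in [(.4935,-.110,.02),(.4935,-.142,.0),(.4935,-.142,.02)]: print(proj(p,X))
E
```

```text
5.6667 [ 0.48663226 -0.11092496  0.08211298] [ 1.79988838e+02  1.61602499e-01 -1.79158114e+02] [-6.60368035  1.10885957 17.23483633] 0.060039641038060386 60.586414047784274
[324.02186731 328.39025349]
[254.83957014 303.89642639]
[246.19035166 327.5071469 ]
```

View pics/g1.png

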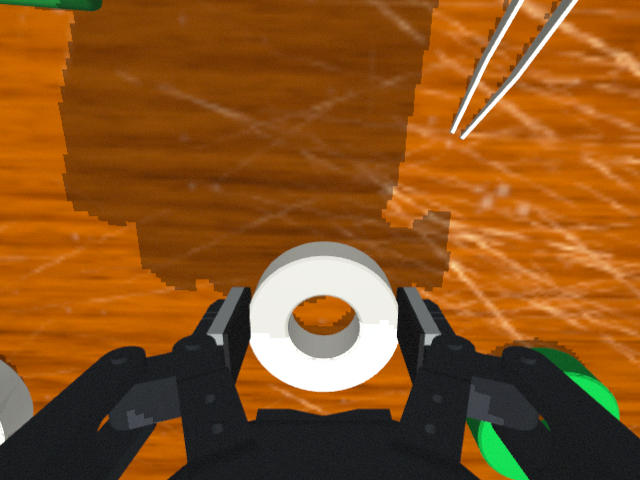

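The ring is held, but the tips reached the desk (17 N up), so they stand about 81 mm ahead of the TCP at this opening. I'll reopen, rise 14 mm and grip only the upper part of the ring, so it can pivot and go into the mouth.

>>> {"name": "drive_tool", "arguments": {"series": [[[0.75,0,0,0,0],[0.75,0,0,0,0],[0.75,0,0,1.4,0],[0.75,0,0,0,0],[0.75,0,0,0,0]]]}}

```text
clock: 6.13
tool_pos: [0.4865, -0.111, 0.0948]
ee_rot: [-180.0, 0.1, -179.2]
ft_force: [0.5, 0.1, -0.8]
gripper_width: 0.0751
grasp_force: 0.0
```

>>> {"name": "drive_tool", "arguments": {"series": [[[-1,0,0,0,0],[-1,0,0,0,0],[-1,0,0,0,0],[-1,0,0,0,0],[-1,0,0,0,0]]]}}

```text
clock: 6.55
tool_pos: [0.4857, -0.1112, 0.0936]
ee_rot: [-180.0, -0.0, -179.2]
ft_force: [-0.0, 0.3, -0.6]
gripper_width: 0.0137
grasp_force: 0.0
```

```bash
python3 ring.py
```

```text
6.55 [ 0.48568207 -0.11115528  0.09364266] [-1.79994546e+02 -1.74557820e-02 -1.79189894e+02] [-0.03458999  0.33235361 -0.591452  ]
[250. 237. 393. 375.] 0.8 [154. 139. 123.] ring [ 0.4922399  -0.10990965] 84.03168 minus tcp cm [0.65578274 0.12456276]
[  0. 338.  50. 454.] 0.73 [185. 163. 139.] ring [ 0.53679555 -0.24078795] 35.14898 minus tcp cm [  5.11134843 -12.96326788]
```

The fingers closed above the ring, and the earlier grip was only on its chamfer. Tips are therefore about 67 mm ahead at this opening. I'll reopen and go down 16 mm.

>>> {"name": "drive_tool", "arguments": {"series": [[[0.8,0,0,0,0],[0.8,0,0,0,0],[0.8,0,0,0,0],[0.8,0,0,0,0],[0.8,-0.15,0.1,-0.6,0]]]}}

```text
clock: 7.07
tool_pos: [0.4849, -0.1103, 0.0884]
ee_rot: [-180.0, 0.1, -179.2]
ft_force: [0.5, 0.7, -0.8]
gripper_width: 0.0608
grasp_force: 0.0
```

>>> {"name": "drive_tool", "arguments": {"series": [[[0.8,0,0,-1.0,0],[0.8,0,0,0,0],[-1,0,0,0,0],[-1,0,0,0,0],[-1,0,0,0,0]]]}}

```text
clock: 7.48
tool_pos: [0.4839, -0.1102, 0.0781]
ee_rot: [180.0, -0.0, -179.2]
ft_force: [-5.0, -0.1, 9.1]
gripper_width: 0.0605
grasp_force: 62.5
```

>>> {"name": "drive_tool", "arguments": {"series": [[[-1,0,0,0,0],[-1,0,0,0,0]]]}}

```text
clock: 7.65
tool_pos: [0.4839, -0.1102, 0.0781]
ee_rot: [180.0, -0.0, -179.2]
ft_force: [-5.9, -0.6, 7.2]
gripper_width: 0.0604
grasp_force: 62.6
```

>>> {"name": "drive_tool", "arguments": {"series": [[[-1,0,0,1.0,0],[-1,0,0,3.0,0],[-1,0,0,4.0,0],[-1,0,0,0,0],[-1,0,0,0,0]]]}}

```text
clock: 8.07
tool_pos: [0.4853, -0.1102, 0.1603]
ee_rot: [-180.0, 0.2, -179.2]
ft_force: [-0.7, 0.3, -2.8]
gripper_width: 0.0603
grasp_force: 65.4
```

```bash
python3 - <<'E'
from h import *
o,p=wrist(); print(o['clock'],o['tool_pos'],o['ee_rot'],o['ft_force'],o['gripper_width'],o['grasp_force'])
f=p['frame']; save('g2',cv2.resize(f[200:440,150:490],None,fx=2.2,fy=2.2))
E
```

```text
8.0667 [ 0.48528789 -0.11016493  0.1602999 ] [-179.98948793    0.2488406  -179.17798863] [-0.67030505  0.31329088 -2.8337357 ] 0.060254546723500654 65.35941056590673
```

View pics/g2.png

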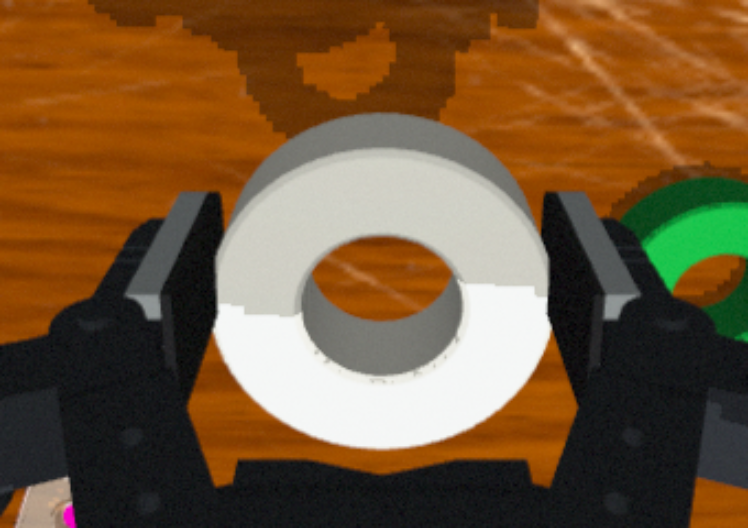

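The ring is held and lifted. I'll fit its pose in the gripper: height, tilt and offset.

```bash
cat > held.py <<'E'
from fit import *
def held(o,p,tilt=None):
    G=grad(p,1.0); T=o['tool_pos']
    def parts(q):
        R=Ro.from_euler('y',-q[3],degrees=True).as_matrix()
        out=[np.c_[r*c,r*s,0*c+h]@R.T+T+q[:3] for r,h in((.031,.01),(.016,.01))]
        b=np.c_[.032*c,.032*s,0*c-.009]@R.T+T+q[:3]; out.append(b[(t>np.pi*.65)&(t<np.pi*1.35)])
        return out
    b=[(-.005,.02),(-.006,.006),(-.095,-.05),(-25,50)]
    r=DE(lambda q:-sum(sc(G,p,X) for X in parts(q)),b,seed=2,popsize=25,maxiter=300,tol=1e-6)
    return r.x,-r.fun/3,parts(r.x)
if __name__=='__main__':
    o,p=wrist(); q,f,X=held(o,p); print(o['clock'],o['tool_pos'],o['ft_force'],'ring centre rel tcp mm',np.round(q[:3]*1000,1),'tilt',round(q[3],1),f)
E
python3 held.py
```

```text
8.1167 [ 0.48459176 -0.10995023  0.158898  ] [-0.18185597  0.8225007  -2.32215383] ring centre rel tcp mm [ 10.9   0.7 -69.8] tilt 0.5 100.90144856770833
```

>>> {"name": "drive_tool", "arguments": {"series": [[[-1,2.1,2.8,2.0,0],[-1,2.5,2.9,1.5,0],[-1,2.5,2.9,1.5,0],[-1,2.5,2.9,1.5,0],[-1,2.5,2.9,1.5,0]]]}}

```text
clock: 8.58
tool_pos: [0.6057, 0.0356, 0.2375]
ee_rot: [-180.0, -0.1, -179.2]
ft_force: [0.8, 0.7, -1.1]
gripper_width: 0.0604
grasp_force: 65.5
```

>>> {"name": "drive_tool", "arguments": {"series": [[[-1,2.7,2.9,1.3,0],[-1,2.7,2.9,1.3,0],[-1,2.7,2.9,1.3,0],[-1,0,0,0,0],[-1,0,0,0,0]]]}}

```text
clock: 9.0
tool_pos: [0.6867, 0.1227, 0.2752]
ee_rot: [-180.0, -0.1, -179.0]
ft_force: [-0.3, -0.4, -1.3]
gripper_width: 0.0604
grasp_force: 65.5
```

>>> {"name": "drive_tool", "arguments": {"series": [[[-1,0,0,0,0],[-1,0,0,0,0]]]}}

```text
clock: 9.17
tool_pos: [0.6856, 0.1196, 0.2757]
ee_rot: [-180.0, -0.1, -179.3]
ft_force: [0.8, 0.2, -0.4]
gripper_width: 0.0604
grasp_force: 65.5
```

```bash
cat > b.py <<'E'
from held import *
import sys
o,p=wrist(); print(o['clock'],o['tool_pos'],o['ee_rot'],o['ft_force'],o['gripper_width'])
np.savez(sys.argv[1]+'.npz',frame=p['frame'],camera_matrix=p['camera_matrix'],camera_from_world=p['camera_from_world'])
q,f,H=held(o,p); print('held',np.round(q[:3]*1000,1),round(q[3],1),f)
G=grad(p,1.0)
O=[mouth(-.057,.0385),mouth(-.057,.033)]; F=[mouth(.057,.0385),mouth(.057,.033)]
b=[(.63,.69),(.15,.2),(-3,5)]
for n,S in(('O',O),('F',F),('edges',edges[:1]),('O+F',O+F),('all',O+F+edges[:1])):
    bb=b if n!='O' and n!='F' else b[:2]+[(.5,1.5)]
    r=DE(lambda q:-sum(sc(G,p,W(q,X)) for X in S),bb,seed=1,popsize=20,tol=1e-6); q=r.x
    print(n,np.round(q,4),-r.fun/len(S),'mouth',W(q,np.array([[-.0245,-.057,.106]])))
f=p['frame'].copy()
for X in O+F+edges+H:
    X=W(q,X) if not any(X is h for h in H) else X
    for u in projN(p,X): cv2.circle(f,tuple(int(v*16) for v in u),8,(255,0,0),1,shift=4)
save(sys.argv[1],f)
E
python3 b.py v1
```

```text
9.1667 [0.68558865 0.1195947  0.27570922] [-1.79951175e+02 -1.08082419e-01 -1.79267206e+02] [ 0.81875851  0.20431922 -0.44669901] 0.06039922021031586
held [ 16.    0.6 -69.6] -14.4 92.595116
O [0.6568 0.1794 0.5847] 79.58134460449219 mouth [[0.63289554 0.12215525 0.106     ]]
F [0.6572 0.1789 0.633 ] 99.71206665039062 mouth [[0.63331863 0.12168218 0.106     ]]
edges [0.6547 0.1802 0.3493] 145.58175659179688 mouth [[0.63053635 0.12305817 0.106     ]]
O+F [0.657  0.1789 0.4381] 88.79109191894531 mouth [[0.63295968 0.12175421 0.106     ]]
all [0.6547 0.1832 0.3393] 84.72935180664062 mouth [[0.63049307 0.12600893 0.106     ]]
```

View pics/v1.png

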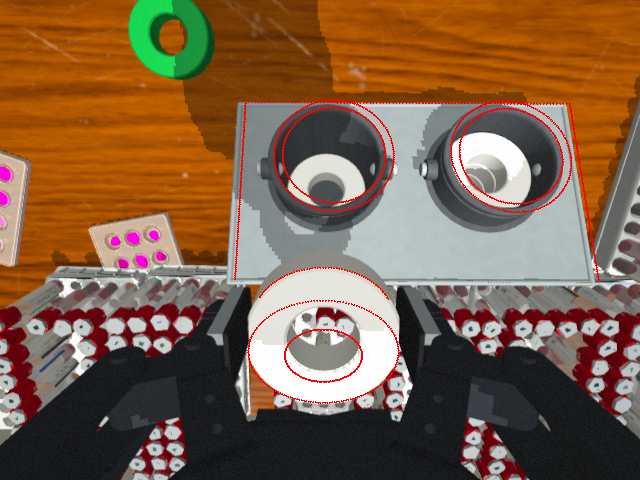

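The model fit on both mouths agrees across views: the open mouth centre is at (0.633, 0.1215, 0.106). The red "all" overlay is off and I'm ignoring it. Next is the hover just above the upper lip.

>>> {"name": "drive_tool", "arguments": {"series": [[[-1,-2.2,0.1,-2.0,0],[-1,-2.2,0,-2.0,0],[-1,-2.0,0,-2.0,0],[-1,0,0,0,0],[-1,0,0,0,0]]]}}

```text
clock: 9.63
tool_pos: [0.6209, 0.1212, 0.2161]
ee_rot: [-180.0, -0.1, -179.2]
ft_force: [0.6, 0.2, -0.6]
gripper_width: 0.0605
grasp_force: 65.5
```

>>> {"name": "drive_tool", "arguments": {"series": [[[-1,0,0,-0.6,0],[-1,0,0,-0.4,0],[-1,0,0,0,0]]]}}

```text
clock: 9.88
tool_pos: [0.6224, 0.1215, 0.2062]
ee_rot: [-180.0, -0.0, -179.2]
ft_force: [0.2, 0.8, -1.5]
gripper_width: 0.0601
grasp_force: 65.5
```

>>> {"name": "drive_tool", "arguments": {"series": [[[-1,0,0,-0.3,0],[-1,0,0,-0.3,0],[-1,0,0,0,0]]]}}

```text
clock: 10.13
tool_pos: [0.6222, 0.1217, 0.2004]
ee_rot: [-180.0, -0.0, -179.2]
ft_force: [-0.2, -1.2, 0.9]
gripper_width: 0.0603
grasp_force: 65.9
```

>>> {"name": "drive_tool", "arguments": {"series": [[[-1,-0.05,0,-0.3,0],[-1,-0.05,0,-0.3,0],[-1,0,0,0,0]]]}}

```text
clock: 10.38
tool_pos: [0.6208, 0.1218, 0.1946]
ee_rot: [-180.0, -0.1, -179.2]
ft_force: [-7.1, -0.5, 8.0]
gripper_width: 0.0601
grasp_force: 67.0
```

```bash
python3 held.py
```

```text
10.3833 [0.62075028 0.12178957 0.19462571] [-7.14954376 -0.53673966  7.97693356] ring centre rel tcp mm [ 10.9   0.6 -66.6] tilt 12.9 113.252556
```

The ring pivots in the pads as planned: tilt is about 13° with only 8 N. I'll keep going down to 30°.

>>> {"name": "drive_tool", "arguments": {"series": [[[-1,-0.1,0,-0.3,0],[-1,-0.1,0,-0.3,0],[-1,0,0,0,0]]]}}

```text
clock: 10.68
tool_pos: [0.6192, 0.1217, 0.1889]
ee_rot: [-180.0, 0.0, -179.2]
ft_force: [-3.7, -1.4, 6.4]
gripper_width: 0.0603
grasp_force: 65.2
```

>>> {"name": "drive_tool", "arguments": {"series": [[[-1,-0.1,0,-0.3,0],[-1,-0.1,0,-0.3,0],[-1,0,0,0,0]]]}}

```text
clock: 10.93
tool_pos: [0.6173, 0.1217, 0.1829]
ee_rot: [180.0, 0.0, -179.2]
ft_force: [-2.8, -0.6, 5.6]
gripper_width: 0.0604
grasp_force: 63.3
```

```bash
python3 held.py
```

```text
10.9333 [0.61731199 0.12174404 0.18291973] [-2.77408385 -0.6270678   5.60884344] ring centre rel tcp mm [ 14.    0.6 -69.5] tilt 18.7 125.2017822265625
```

```bash
cat > held2.py <<'E'
from fit import *
def go(M=(.633,.106)):
    o,p=wrist(); G=grad(p,1.0); T=o['tool_pos']
    def parts(q):
        R=Ro.from_euler('y',-q[0],degrees=True).as_matrix(); a=np.radians(q[0])
        ctr=T+[.0109+.0055*np.sin(a)+q[1],.0006,-.0643-.0055*np.cos(a)+q[2]]
        out=[np.c_[r*c,r*s,0*c+h]@R.T+ctr for r,h in((.031,.01),(.032,.009),(.016,.01))]
        b=np.c_[.032*c,.032*s,0*c-.009]@R.T+ctr; out.append(b[(t>np.pi*.65)&(t<np.pi*1.35)]); return out,ctr
    m=.002
    r=DE(lambda q:-sum(sc(G,p,X) for X in parts(q)[0]),[(-10,50),(-m,m),(-m,m)],seed=2,popsize=25,tol=1e-6)
    ctr=parts(r.x)[1]; d=np.radians(30-r.x[0]); e=np.array([ctr[0]-M[0],ctr[2]-M[1]])
    uw=np.array([e@[.866,.5],e@[-.5,.866]])*1e3
    print(round(o['clock'],2),np.round(T,4),np.round(o['ft_force'],1),'tilt',round(r.x[0],1),'dev mm',np.round(r.x[1:]*1e3,1),round(-r.fun/4),'centre uw',uw.round(1))
    R=np.array([[np.cos(d),np.sin(d)],[-np.sin(d),np.cos(d)]])
    for n,k in(('low+',(32,-10)),('low-',(-32,-10)),('top+',(32,10)),('top-',(-32,10))): print(n,(uw+R@k).round(1),end=' ')
    # alternative tilts
    print('\n',[(a,round(sum(sc(G,p,X) for X in parts([a,r.x[1],r.x[2]])[0])/4)) for a in(10,15,20,25,30)])
go()
E
python3 held2.py
```

```text
10.98 [0.6174 0.1217 0.1831] [-3.  -0.   6.8] tilt 18.4 dev mm [ 1.6 -0.8] 119 centre uw [2.2 6.5]
low+ [31.6 -9.7] low- [-31.1   3.2] top+ [35.6  9.9] top- [-27.1  22.8] 
 [(10, 79), (15, 102), (20, 116), (25, 99), (30, 72)]
```

Tilt is 18°. The +u edge is about 10 mm inside the bore and the lower-lip edge is about 3 mm above the rim, still within the bore radius. Once the lower edge is inside, the bore walls will finish the alignment, so I'll go down mostly vertically.

>>> {"name": "drive_tool", "arguments": {"series": [[[-1,0.05,0,-0.25,0],[-1,0.05,0,-0.25,0],[-1,0,0,0,0]]]}}

```text
clock: 11.28
tool_pos: [0.6175, 0.1212, 0.1774]
ee_rot: [-180.0, -0.1, -179.2]
ft_force: [-9.9, -4.1, 3.9]
gripper_width: 0.0602
grasp_force: 64.2
```

```bash
python3 held2.py
```

```text
11.28 [0.6175 0.1212 0.1774] [-9.9 -4.1  3.9] tilt 18.9 dev mm [ 1.9 -0.6] 112 centre uw [-0.1  1.6]
low+ [ 29.4 -14.4] low- [-33.4  -2.1] top+ [33.2  5.2] top- [-29.6  17.5] 
 [(10, 81), (15, 98), (20, 110), (25, 94), (30, 67)]
```

>>> {"name": "drive_tool", "arguments": {"series": [[[-1,0,-0.05,-0.2,0],[-1,0.05,0,-0.2,0],[-1,0,0,0,0]]]}}

```text
clock: 11.58
tool_pos: [0.6187, 0.1213, 0.1735]
ee_rot: [-180.0, 0.0, -179.2]
ft_force: [0.1, 0.8, -1.9]
gripper_width: 0.06
grasp_force: 64.7
```

```bash
python3 held2.py
```

```text
11.58 [0.6187 0.1213 0.1735] [ 0.1  0.8 -1.9] tilt 19.1 dev mm [ 2.  -1.2] 114 centre uw [-1.2 -3. ]
low+ [ 28.3 -18.8] low- [-34.5  -6.8] top+ [32.1  0.8] top- [-30.8  12.9] 
 [(10, 77), (15, 97), (20, 113), (25, 99), (30, 72)]
```

The forces have vanished and the ring's centre is about 3 mm below the rim, more than half in. Releasing.

>>> {"name": "drive_tool", "arguments": {"series": [[[0.7,0,0,0,0],[0.7,0,0,0,0],[1,0,0,0,0],[1,0,0,0,0],[1,0,0,0,0]]]}}

```text
clock: 12.05
tool_pos: [0.6188, 0.1213, 0.1739]
ee_rot: [-180.0, 0.0, -179.2]
ft_force: [-1.1, 0.0, -0.6]
gripper_width: 0.0849
grasp_force: 0.0
```

```bash
cat > inb.py <<'E'
from fit import *
import sys
def go(M=(.633,.1215,.106)):
    o,p=wrist(); G=grad(p,1.0)
    def parts(q):
        R=Ro.from_euler('y',-q[0],degrees=True).as_matrix(); 
        ctr=np.array(M)+A@np.array([q[1],q[3],q[2]])   # top-face centre, u,w
        return [np.c_[r*c,r*s,0*c]@R.T+ctr for r in(.031,.016,.015)]
    r=DE(lambda q:-sum(sc(G,p,X) for X in parts(q)),[(0,45),(-.004,.004),(-.03,.03),(-.003,.003)],seed=2,popsize=25,tol=1e-6)
    print(round(o['clock'],2),np.round(o['tool_pos'],4),np.round(o['ft_force'],1),'top face tilt',round(r.x[0],1),'u,w,v mm',np.round(r.x[1:]*1e3,1),round(-r.fun/3)); return o,p
if __name__=='__main__': go()
E
python3 inb.py
```

```text
12.05 [0.6188 0.1213 0.1739] [-1.1  0.  -0.6] top face tilt 8.7 u,w,v mm [2.3 5.7 0. ] 117
```

>>> {"name": "drive_tool", "arguments": {"series": [[[1,-0.5,0,1.0,0],[1,-1.0,0,3.0,0],[1,-1.0,0,3.5,0],[1,0,0,0,0],[1,0,0,0,0]]]}}

```text
clock: 12.52
tool_pos: [0.5939, 0.1215, 0.2516]
ee_rot: [179.9, 0.2, -179.2]
ft_force: [0.6, 0.3, -0.8]
gripper_width: 0.0853
grasp_force: 0.0
```

```bash
python3 - <<'E'
from inb import *
o,p=go()
np.savez('v2.npz',frame=p['frame'],camera_matrix=p['camera_matrix'],camera_from_world=p['camera_from_world'])
G=grad(p,1.0)
for a in (0,10,20,30):
    R=Ro.from_euler('y',-a,degrees=True).as_matrix()
    f=lambda q:-sum(sc(G,p,np.c_[r*c,r*s,0*c]@R.T+np.array([.633,.1215,.106])+A@np.array([q[0],q[2],q[1]])) for r in(.031,.016,.015))
    r=DE(f,[(-.012,.012),(-.03,.03),(-.003,.003)],seed=1); print(a,np.round(r.x*1e3,1),-r.fun/3)
f=p['frame']; u=proj(p,(.633,.1215,.106)); print(u)
g=f.copy()
save('v2',g)
E
```

```text
12.52 [0.5939 0.1215 0.2516] [ 0.6  0.3 -0.8] top face tilt 9.0 u,w,v mm [2.6 3.2 0.1] 126
0 [ 3.4 11.   0.4] 114.9064229329427
10 [2.6 2.8 0.1] 126.06277
20 [2.1 1.4 0.1] 112.13833
30 [  2.6 -20.9   0.2] 107.23446
[321.27177201 301.36822141]
```

View pics/v2.png

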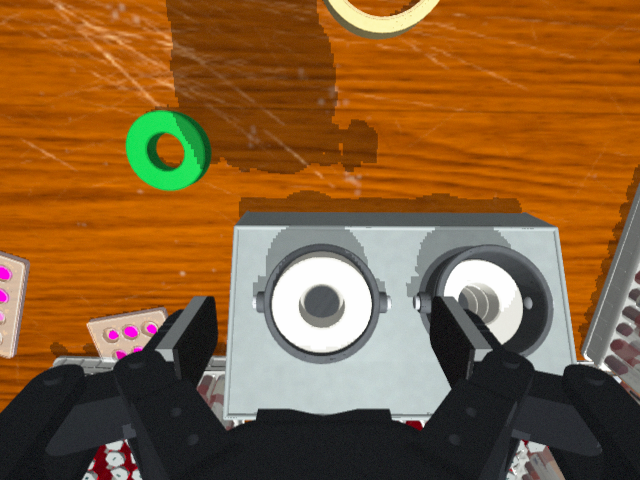

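The ring sits concentrically in the mouth at (322,303), resting on the catches. Next I'll set the fingers about 22 mm apart, so they bear on the ring's wall, and press along the axis.

>>> {"name": "drive_tool", "arguments": {"series": [[[-0.5,1.3,0,0,0],[-0.5,1.3,-0.02,0,0],[-0.5,0,0,0,0],[-0.5,0,0,0,0],[-0.5,0,0,0,0]]]}}

```text
clock: 12.98
tool_pos: [0.6191, 0.121, 0.248]
ee_rot: [-180.0, -0.1, -179.2]
ft_force: [-0.0, -0.3, -0.5]
gripper_width: 0.0257
grasp_force: 0.0
```

>>> {"name": "drive_tool", "arguments": {"series": [[[-0.5,0,0,-2.5,0],[-0.5,0,0,-2.0,0],[-0.5,0,0,-1.2,0],[-0.5,0,0,0,0],[-0.5,0,0,0,0]]]}}

```text
clock: 13.4
tool_pos: [0.6195, 0.121, 0.1918]
ee_rot: [-180.0, -0.0, -179.2]
ft_force: [1.1, -0.5, 1.3]
gripper_width: 0.0211
grasp_force: 0.0
```

>>> {"name": "drive_tool", "arguments": {"series": [[[-0.5,0,0,-0.4,0],[-0.5,0,0,-0.4,0],[-0.5,0,0,0,0]]]}}

```text
clock: 13.65
tool_pos: [0.6197, 0.1212, 0.1838]
ee_rot: [180.0, 0.0, -179.2]
ft_force: [-0.0, -0.4, 0.1]
gripper_width: 0.0209
grasp_force: 0.0
```

Next, press along the axis, (0.5, -0.87).

>>> {"name": "drive_tool", "arguments": {"series": [[[-0.5,0.1,0,-0.2,0],[-0.5,0.15,0,-0.25,0],[-0.5,0,0,0,0]]]}}

```text
clock: 13.9
tool_pos: [0.6223, 0.1211, 0.179]
ee_rot: [-180.0, -0.0, -179.2]
ft_force: [-0.1, 1.0, 0.2]
gripper_width: 0.0215
grasp_force: 0.0
```

>>> {"name": "drive_tool", "arguments": {"series": [[[-0.5,0.15,0,-0.25,0],[-0.5,0.15,0,-0.25,0],[-0.5,0,0,0,0]]]}}

```text
clock: 14.15
tool_pos: [0.6253, 0.1211, 0.1738]
ee_rot: [-180.0, -0.0, -179.2]
ft_force: [0.1, 0.8, -0.6]
gripper_width: 0.0215
grasp_force: 0.0
```

>>> {"name": "drive_tool", "arguments": {"series": [[[-0.5,0.1,0,-0.2,0],[-0.5,0.1,0,-0.2,0],[-0.5,0,0,0,0]]]}}

```text
clock: 14.4
tool_pos: [0.6273, 0.1211, 0.1699]
ee_rot: [-180.0, -0.0, -179.2]
ft_force: [-0.0, 0.0, -0.7]
gripper_width: 0.0217
grasp_force: 0.0
```

>>> {"name": "drive_tool", "arguments": {"series": [[[-0.5,0.1,0,-0.2,0],[-0.5,0.1,0,-0.2,0],[-0.5,0,0,0,0]]]}}

```text
clock: 14.65
tool_pos: [0.6292, 0.121, 0.1659]
ee_rot: [-180.0, -0.0, -179.2]
ft_force: [-0.5, -0.0, -0.2]
gripper_width: 0.0214
grasp_force: 0.0
```

>>> {"name": "drive_tool", "arguments": {"series": [[[-0.5,0.1,0,-0.2,0],[-0.5,0.1,0,-0.2,0],[-0.5,0,0,0,0]]]}}

```text
clock: 14.9
tool_pos: [0.6313, 0.1211, 0.1619]
ee_rot: [-180.0, -0.0, -179.2]
ft_force: [0.4, 0.5, -0.8]
gripper_width: 0.0213
grasp_force: 0.0
```

No contact force yet although the tips should be deep in the mouth. I'll back out along the axis and measure.

>>> {"name": "drive_tool", "arguments": {"series": [[[-0.5,-1.0,0,1.8,0],[-0.5,-1.0,0,2.5,0],[-0.5,-1.0,0,2.5,0],[-0.5,-0.7,0,2.2,0],[-0.5,0,0,0,0]]]}}

```text
clock: 15.32
tool_pos: [0.5948, 0.1213, 0.2567]
ee_rot: [179.9, 0.3, -179.2]
ft_force: [-0.2, -0.7, 0.8]
gripper_width: 0.0212
grasp_force: 0.0
```

>>> {"name": "drive_tool", "arguments": {"series": [[[1,0,0,0,0],[1,0,0,0,0],[1,0,0,0,0]]]}}

```text
clock: 15.57
tool_pos: [0.5941, 0.1211, 0.2513]
ee_rot: [-180.0, -0.1, -179.2]
ft_force: [-0.3, -1.1, -0.5]
gripper_width: 0.057
grasp_force: 0.0
```

```bash
python3 - <<'E'
from inb import *
import scipy.ndimage as nd
o,p=wrist(); print(o['clock'],o['tool_pos'])
np.savez('v3.npz',frame=p['frame'],camera_matrix=p['camera_matrix'],camera_from_world=p['camera_from_world'])
for nm in('v2','v3'):
    p=dict(np.load(nm+'.npz')); f=p['frame'].astype(int); u0=proj(p,(.633,.1215,.106)); print(nm,'mouth px',u0)
    m=(f.min(2)>185); lab,n=nd.label(m)
    for i in range(1,n+1):
        ys,xs=np.where(lab==i)
        if len(xs)>800: print('white blob',len(xs),xs.min(),xs.max(),ys.min(),ys.max(),xs.mean().round(),ys.mean().round())
    # radial profile along row through mouth
    for dv in(0,25,-25): r=int(u0[1])+dv; print(r,' '.join(str(v) for v in f[r,240:400:3].mean(1).astype(int)))
E
```

```text
15.5667 [0.59407931 0.12108145 0.25133853]
v2 mouth px [321.27177201 301.36822141]
white blob 21276 224 449 227 425 336.0 342.0
white blob 2641 494 578 228 363 544.0 274.0
white blob 5946 272 371 257 351 321.0 304.0
white blob 2914 444 522 260 343 490.0 293.0
301 194 198 197 197 212 229 120 119 106 125 64 250 254 254 254 254 254 254 254 253 160 193 83 85 84 86 85 83 89 87 81 83 83 141 227 251 254 254 254 254 254 254 254 253 54 117 118 117 111 168 222 201 205 202
326 194 194 199 196 199 199 198 197 198 149 123 114 87 253 254 254 254 254 254 254 254 254 254 247 199 149 131 129 128 129 228 242 253 254 254 254 254 254 254 254 254 254 157 112 119 119 205 205 206 205 203 202 200 200
276 193 196 194 195 198 197 139 162 160 142 91 124 69 63 231 254 254 254 254 254 254 254 254 254 254 254 254 254 254 254 254 254 254 254 254 254 254 254 254 254 248 89 85 120 104 201 201 202 201 199 199 198 199 200
v3 mouth px [322.3657906  302.37096304]
white blob 1391 330 440 0 32 384.0 18.0
white blob 2032 231 286 227 293 252.0 253.0
white blob 3164 346 435 228 296 392.0 252.0
white blob 4083 495 608 229 391 551.0 296.0
white blob 4253 445 523 261 349 485.0 304.0
white blob 4107 282 363 263 344 322.0 303.0
white blob 9909 240 406 299 414 324.0 377.0
302 111 27 30 21 22 95 131 129 118 133 103 52 237 177 223 244 244 243 243 243 244 188 94 92 92 95 92 92 94 95 93 87 92 116 202 244 244 244 244 244 245 203 141 172 48 100 130 119 124 123 238 20 24 25
327 26 21 22 17 22 22 217 217 215 210 127 135 68 44 47 41 112 244 245 245 244 244 245 245 245 245 245 245 244 245 244 245 245 245 245 245 245 244 242 63 44 47 49 67 132 116 220 221 221 222 194 18 26 24
277 214 210 212 214 214 215 208 157 174 155 139 135 129 85 79 81 82 214 255 255 255 255 255 255 255 255 255 255 255 255 255 255 255 255 255 255 255 242 171 60 66 65 78 130 127 183 217 217 219 217 213 215 214 217
```

The ring's white face shrank from 100 to 81 px, so it is now much deeper. I'll check that depth against the home depths.

```bash
cat > depth.py <<'E'
from fit import *
import sys
def depth(p,y0=.1215,x0=.633):
    G=grad(p,1.0); R=A; out=[]
    for lo,hi in((-.072,-.055),(-.055,-.035),(-.035,-.012),(-.012,.012)):
        f=lambda q:-sum(sc(G,p,np.c_[r*c,r*s,0*c]@R.T+np.array([x0,y0,.106])+A@np.array([q[0],q[2],q[1]])) for r in(.031,.015))
        r=DE(f,[(-.004,.004),(lo,hi),(-.003,.003)],seed=1,popsize=20); out.append((np.round(r.x*1e3,1).tolist(),round(-r.fun/2)))
    return out
if __name__=='__main__':
    for n in sys.argv[1:]:
        print(n,depth(dict(np.load(n+'.npz'))))
E
python3 depth.py w3 v2 v3
```

```text
w3 [([-0.1, -56.4, -0.3], 150), ([0.1, -48.4, 0.9], 150), ([1.1, -35.0, 1.0], 141), ([3.6, -12.0, -2.4], 85)]
v2 [([-3.4, -71.9, 0.3], 65), ([3.2, -35.0, -0.2], 82), ([2.9, -12.0, -0.3], 100), ([2.6, 4.4, 0.1], 128)]
v3 [([-1.5, -55.0, 0.2], 128), ([-1.0, -42.6, -0.2], 150), ([-0.4, -34.7, 0.2], 150), ([4.0, -7.7, -0.7], 90)]
```

In v2 the ring was at +4.4 mm, on the catches. It is now about -43 mm, against a nominal home of -45, so the pressing worked. On to ring_2 near (0.547, -0.287).

>>> {"name": "drive_tool", "arguments": {"series": [[[0.8,-0.5,-4.0,0,0],[0.8,-0.5,-4.0,0,0],[0.8,-0.5,-4.0,0,0],[0.8,-0.5,-4.0,0,0],[0.8,-0.5,-4.0,-0.5,0]]]}}

```text
clock: 16.03
tool_pos: [0.5689, -0.0808, 0.2473]
ee_rot: [-180.0, 0.0, -179.2]
ft_force: [1.0, 0.1, 0.1]
gripper_width: 0.0769
grasp_force: 0.0
```

>>> {"name": "drive_tool", "arguments": {"series": [[[0.8,-0.6,-4.0,-0.9,0],[0.8,-0.6,-4.0,-0.9,0],[0.8,-0.6,-4.0,-0.9,0],[0.8,-0.6,-4.0,-0.9,0],[0.8,-0.6,-4.0,-0.9,0]]]}}

```text
clock: 16.45
tool_pos: [0.5385, -0.2808, 0.2011]
ee_rot: [180.0, -0.1, -179.2]
ft_force: [1.2, -0.8, 0.9]
gripper_width: 0.0766
grasp_force: 0.0
```

>>> {"name": "drive_tool", "arguments": {"series": [[[0.8,0,0,0,0],[0.8,0,0,0,0],[0.8,0,0,0,0]]]}}

```text
clock: 16.7
tool_pos: [0.5391, -0.2787, 0.2015]
ee_rot: [180.0, -0.1, -179.2]
ft_force: [-0.2, -0.0, -0.3]
gripper_width: 0.0769
grasp_force: 0.0
```

```bash
python3 ring.py
```

```text
16.7 [ 0.53913699 -0.27870902  0.20154093] [ 1.79971313e+02 -6.29859887e-02 -1.79202232e+02] [-0.22194538 -0.03586003 -0.28534023]
[101. 116. 204. 219.] 0.81 [ 65. 166. 135.] ring [ 0.4970272  -0.39826424] 107.48563 minus tcp cm [ -4.21097868 -11.95552185]
[265. 194. 351. 280.] 0.57 [223. 195. 169.] ring [ 0.54769673 -0.28811289] 131.1932 minus tcp cm [ 0.85597398 -0.94038748]
```

>>> {"name": "drive_tool", "arguments": {"series": [[[0.8,0,-0.95,0,0],[0.8,0,0,-4.0,0],[0.8,0,0,-4.0,0],[0.8,0,0,-3.0,0],[0.8,0,0,-1.3,0]]]}}

```text
clock: 17.22
tool_pos: [0.5381, -0.2874, 0.0757]
ee_rot: [179.9, -0.2, -179.1]
ft_force: [0.4, -0.0, 0.4]
gripper_width: 0.077
grasp_force: 0.0
```

>>> {"name": "drive_tool", "arguments": {"series": [[[0.8,0,0,0,0],[0.8,0,0,0,0],[-1,0,0,0,0],[-1,0,0,0,0],[-1,0,0,0,0]]]}}

```text
clock: 17.63
tool_pos: [0.5403, -0.2891, 0.0824]
ee_rot: [-179.9, 0.2, -179.2]
ft_force: [-6.4, 3.3, 18.6]
gripper_width: 0.0602
grasp_force: 60.1
```

>>> {"name": "drive_tool", "arguments": {"series": [[[-1,0,0,0,0],[-1,0,0,0,0]]]}}

```text
clock: 17.8
tool_pos: [0.5402, -0.289, 0.0824]
ee_rot: [-179.9, 0.2, -179.2]
ft_force: [-6.1, 2.9, 19.2]
gripper_width: 0.0601
grasp_force: 60.1
```

It's gripped too near the top edge (19 N upward). I'll reopen, go 4 mm lower and regrip.

>>> {"name": "drive_tool", "arguments": {"series": [[[0.8,0,0,0,0],[0.8,0,0,0,0],[0.8,-0.05,0,-0.35,0],[0.8,0,0,0,0],[0.8,0,0,0,0]]]}}

```text
clock: 18.22
tool_pos: [0.5387, -0.2884, 0.0758]
ee_rot: [-180.0, -0.0, -179.2]
ft_force: [0.2, -0.5, 0.2]
gripper_width: 0.0765
grasp_force: 0.0
```

>>> {"name": "drive_tool", "arguments": {"series": [[[-1,0,0,0,0],[-1,0,0,0,0],[-1,0,0,0,0],[-1,0,0,0,0],[-1,0,0,0,0]]]}}

```text
clock: 18.63
tool_pos: [0.5388, -0.2885, 0.0767]
ee_rot: [180.0, 0.0, -179.2]
ft_force: [-5.4, 3.9, 17.2]
gripper_width: 0.0608
grasp_force: 60.8
```

>>> {"name": "drive_tool", "arguments": {"series": [[[-1,0,0,1.0,0],[-1,0,0,3.0,0],[-1,0,0,4.0,0],[-1,0,0,0,0],[-1,0,0,0,0]]]}}

```text
clock: 19.05
tool_pos: [0.5396, -0.2888, 0.1582]
ee_rot: [-179.9, 0.2, -179.2]
ft_force: [-0.2, 0.7, -1.7]
gripper_width: 0.0612
grasp_force: 65.1
```

```bash
python3 held.py
```

```text
19.05 [ 0.53960222 -0.28884141  0.15823887] [-0.22311085  0.74423874 -1.72644526] ring centre rel tcp mm [  9.6   0.7 -66.1] tilt 2.2 99.92374674479167
```

>>> {"name": "drive_tool", "arguments": {"series": [[[-1,0.8,3.8,1.2,0],[-1,0.8,3.8,1.2,0],[-1,0.8,3.8,1.2,0],[-1,0.8,3.8,1.2,0],[-1,0.8,3.8,1.2,0]]]}}

```text
clock: 19.52
tool_pos: [0.5783, -0.0964, 0.2152]
ee_rot: [180.0, -0.1, -179.2]
ft_force: [0.5, -0.2, -0.7]
gripper_width: 0.0605
grasp_force: 65.2
```

>>> {"name": "drive_tool", "arguments": {"series": [[[-1,0.8,3.8,0,0],[-1,0.8,3.8,0,0],[-1,0.8,3.8,0,0],[-1,0.8,3.8,0,0],[-1,0.8,3.8,0,0]]]}}

```text
clock: 19.93
tool_pos: [0.6183, 0.0936, 0.2146]
ee_rot: [-180.0, -0.1, -179.2]
ft_force: [0.2, -0.9, -0.4]
gripper_width: 0.0606
grasp_force: 65.2
```

>>> {"name": "drive_tool", "arguments": {"series": [[[-1,0.4,3.0,0,0],[-1,0,0,0,0],[-1,0,0,0,0],[-1,0,0,0,0]]]}}

```text
clock: 20.27
tool_pos: [0.6223, 0.1208, 0.2148]
ee_rot: [-179.9, -0.1, -179.2]
ft_force: [-0.0, 0.2, -0.6]
gripper_width: 0.0611
grasp_force: 65.2
```

>>> {"name": "drive_tool", "arguments": {"series": [[[-1,0.1,0.03,-0.8,0],[-1,0,0,-0.6,0],[-1,0,0,-0.2,0],[-1,0,0,0,0]]]}}

```text
clock: 20.6
tool_pos: [0.6233, 0.1208, 0.199]
ee_rot: [-180.0, -0.1, -179.3]
ft_force: [-3.1, -2.9, 4.3]
gripper_width: 0.0609
grasp_force: 65.9
```

>>> {"name": "drive_tool", "arguments": {"series": [[[-1,-0.05,0,-0.3,0],[-1,-0.05,0,-0.3,0],[-1,0,0,0,0]]]}}

```text
clock: 20.85
tool_pos: [0.6222, 0.1215, 0.1937]
ee_rot: [-180.0, -0.1, -179.2]
ft_force: [-7.2, -1.0, 8.9]
gripper_width: 0.0608
grasp_force: 65.3
```

>>> {"name": "drive_tool", "arguments": {"series": [[[-1,-0.1,0,-0.3,0],[-1,-0.1,0,-0.3,0],[-1,0,0,0,0]]]}}

```text
clock: 21.1
tool_pos: [0.6206, 0.1217, 0.1879]
ee_rot: [180.0, 0.0, -179.2]
ft_force: [-5.2, -0.9, 7.1]
gripper_width: 0.0609
grasp_force: 62.9
```

```bash
sed -i 's/\.0109+/.0096+/; s/-\.0643-/-.0606-/' held2.py; python3 held2.py
```

```text
21.1 [0.6206 0.1217 0.1879] [-5.2 -0.9  7.1] tilt 19.0 dev mm [0.4 1.2] 113 centre uw [ 8.1 15.3]
low+ [37.6 -0.7] low- [-25.2  11.6] top+ [41.5 19. ] top- [-21.4  31.2] 
 [(10, 80), (15, 93), (20, 113), (25, 102), (30, 74)]
```

>>> {"name": "drive_tool", "arguments": {"series": [[[-1,-0.15,0,-0.3,0],[-1,-0.15,0,-0.3,0],[-1,0,0,0,0]]]}}

```text
clock: 21.4
tool_pos: [0.6178, 0.1219, 0.1821]
ee_rot: [180.0, 0.0, -179.2]
ft_force: [-4.4, -1.0, 7.0]
gripper_width: 0.0606
grasp_force: 63.0
```

```bash
python3 held2.py
```

```text
21.4 [0.6178 0.1219 0.1821] [-4.4 -1.   7. ] tilt 19.5 dev mm [0.7 1.6] 111 centre uw [ 3.3 11.8]
low+ [32.9 -3.9] low- [-30.    7.8] top+ [36.6 15.8] top- [-26.4  27.5] 
 [(10, 73), (15, 89), (20, 111), (25, 103), (30, 74)]
```

>>> {"name": "drive_tool", "arguments": {"series": [[[-1,0.05,-0.03,-0.3,0],[-1,0.05,-0.03,-0.3,0],[-1,0,0,0,0]]]}}

```text
clock: 21.7
tool_pos: [0.618, 0.1213, 0.1755]
ee_rot: [180.0, -0.1, -179.2]
ft_force: [-9.0, -0.8, 5.9]
gripper_width: 0.0606
grasp_force: 63.5
```

>>> {"name": "drive_tool", "arguments": {"series": [[[-1,0.0,0,-0.2,0],[-1,0.05,0,-0.2,0],[-1,0,0,0,0]]]}}

```text
clock: 21.95
tool_pos: [0.6187, 0.121, 0.1714]
ee_rot: [-180.0, -0.1, -179.2]
ft_force: [-0.5, 0.3, -0.5]
gripper_width: 0.0606
grasp_force: 64.6
```

```bash
python3 held2.py
```

```text
21.95 [0.6187 0.121  0.1714] [-0.5  0.3 -0.5] tilt 20.0 dev mm [1. 2.] 113 centre uw [-0.7  2.3]
low+ [ 29.1 -13.1] low- [-33.9  -2. ] top+ [32.6  6.6] top- [-30.5  17.7] 
 [(10, 73), (15, 90), (20, 113), (25, 104), (30, 77)]
```

The contact force has dropped to zero as it did last time, with the ring slightly deeper. Releasing.

>>> {"name": "drive_tool", "arguments": {"series": [[[0.7,0,0,0,0],[0.7,0,0,0,0],[1,0,0,0,0],[1,0,0,0,0],[1,0,0,0,0]]]}}

```text
clock: 22.42
tool_pos: [0.6193, 0.1213, 0.1719]
ee_rot: [-180.0, 0.0, -179.2]
ft_force: [-0.3, 0.2, -0.4]
gripper_width: 0.0855
grasp_force: 0.0
```

>>> {"name": "drive_tool", "arguments": {"series": [[[1,-0.5,0,1.0,0],[1,-1.0,0,3.0,0],[1,-1.0,0,3.5,0],[1,0,0,0.4,0],[1,0,0,0,0]]]}}

```text
clock: 22.83
tool_pos: [0.5946, 0.1215, 0.254]
ee_rot: [179.9, 0.2, -179.2]
ft_force: [-0.2, 0.5, -0.7]
gripper_width: 0.0857
grasp_force: 0.0
```

```bash
cat > look.py <<'E'
from inb import *
from depth import depth
import scipy.ndimage as nd, sys
o,p=go(); np.savez(sys.argv[1]+'.npz',frame=p['frame'],camera_matrix=p['camera_matrix'],camera_from_world=p['camera_from_world'])
print(depth(p)); f=p['frame'].astype(int); lab,n=nd.label(f.min(2)>185)
for i in range(1,n+1):
    ys,xs=np.where(lab==i)
    if len(xs)>800: print('blob',len(xs),xs.min(),xs.max(),ys.min(),ys.max())
E
python3 look.py v4
```

```text
22.83 [0.5946 0.1215 0.254 ] [-0.2  0.5 -0.7] top face tilt 15.5 u,w,v mm [1.6 0.4 0.3] 129
[([1.5, -55.0, -0.2], 65), ([3.0, -35.0, -0.7], 87), ([1.9, -12.0, -1.0], 103), ([1.7, 3.2, 0.2], 140)]
blob 21218 224 449 225 425
blob 2529 492 576 226 362
blob 5907 274 370 252 348
blob 2910 443 520 258 340
```

The ring is seated on the catches at about +3 mm, as with the first. Pressing it in the same way.

>>> {"name": "drive_tool", "arguments": {"series": [[[-0.5,1.3,0,0,0],[-0.5,1.2,0,0,0],[-0.5,0,0,0,0],[-0.5,0,0,0,0],[-0.5,0,0,0,0]]]}}

```text
clock: 23.3
tool_pos: [0.6186, 0.1211, 0.25]
ee_rot: [-180.0, -0.1, -179.2]
ft_force: [-1.1, -0.3, 0.2]
gripper_width: 0.0252
grasp_force: 0.0
```

>>> {"name": "drive_tool", "arguments": {"series": [[[-0.5,0,0,-2.5,0],[-0.5,0,0,-2.3,0],[-0.5,0,0,-1.5,0],[-0.5,0,0,-0.4,0],[-0.5,0,0,0,0]]]}}

```text
clock: 23.72
tool_pos: [0.6184, 0.1212, 0.1829]
ee_rot: [-180.0, -0.1, -179.2]
ft_force: [0.7, -0.5, 0.8]
gripper_width: 0.0209
grasp_force: 0.0
```

>>> {"name": "drive_tool", "arguments": {"series": [[[-0.5,0.1,0,-0.2,0],[-0.5,0.1,0,-0.2,0],[-0.5,0.1,0,-0.2,0]]]}}

```text
clock: 23.97
tool_pos: [0.6226, 0.1215, 0.1788]
ee_rot: [180.0, 0.1, -179.2]
ft_force: [-2.9, -0.4, 3.4]
gripper_width: 0.0214
grasp_force: 2.1
```

>>> {"name": "drive_tool", "arguments": {"series": [[[-0.5,0.1,0,-0.2,0],[-0.5,0.1,0,-0.2,0],[-0.5,0.1,0,-0.2,0]]]}}

```text
clock: 24.22
tool_pos: [0.6253, 0.1213, 0.1718]
ee_rot: [180.0, 0.0, -179.2]
ft_force: [-2.7, 0.6, 2.9]
gripper_width: 0.021
grasp_force: 1.8
```

>>> {"name": "drive_tool", "arguments": {"series": [[[-0.5,0.1,0,-0.2,0],[-0.5,0.1,0,-0.2,0],[-0.5,0.1,0,-0.2,0]]]}}

```text
clock: 24.47
tool_pos: [0.6282, 0.1213, 0.1656]
ee_rot: [-180.0, -0.0, -179.2]
ft_force: [-3.3, -0.5, 2.1]
gripper_width: 0.0215
grasp_force: 2.0
```

>>> {"name": "drive_tool", "arguments": {"series": [[[-0.5,0.1,0,-0.2,0],[-0.5,0.1,0,-0.2,0],[-0.5,0,0,0,0]]]}}

```text
clock: 24.72
tool_pos: [0.6299, 0.1213, 0.161]
ee_rot: [-180.0, -0.1, -179.2]
ft_force: [0.1, 0.8, -0.7]
gripper_width: 0.0216
grasp_force: 0.0
```

>>> {"name": "drive_tool", "arguments": {"series": [[[-0.5,0.1,0,-0.2,0],[-0.5,0.1,0,-0.2,0],[-0.5,0,0,0,0]]]}}

```text
clock: 24.97
tool_pos: [0.6325, 0.1213, 0.1575]
ee_rot: [-180.0, 0.0, -179.2]
ft_force: [-0.9, 0.1, 0.3]
gripper_width: 0.0215
grasp_force: 0.0
```

The force vanished, so the ring is past the catches. A gentle touch will confirm it is home, then back out and look.

>>> {"name": "drive_tool", "arguments": {"series": [[[-0.5,0.1,0,-0.15,0],[-0.5,0,0,0,0]]]}}

```text
clock: 25.13
tool_pos: [0.6334, 0.1213, 0.1562]
ee_rot: [-180.0, 0.0, -179.2]
ft_force: [-0.6, 0.2, -0.5]
gripper_width: 0.0216
grasp_force: 0.0
```

>>> {"name": "drive_tool", "arguments": {"series": [[[-0.5,-0.5,0,0.8,0],[-0.5,-1.0,0,2.0,0],[-0.5,-1.0,0,2.5,0],[-0.5,-1.0,0,2.5,0],[-0.5,-0.5,0,1.8,0]]]}}

```text
clock: 25.55
tool_pos: [0.5924, 0.1212, 0.255]
ee_rot: [180.0, 0.1, -179.2]
ft_force: [0.3, 0.6, 0.3]
gripper_width: 0.0213
grasp_force: 0.0
```

>>> {"name": "drive_tool", "arguments": {"series": [[[1,0,0,0,0],[1,0,0,0,0],[1,0,0,0,0],[1,0,0,0,0],[1,0,0,0,0]]]}}

```text
clock: 25.97
tool_pos: [0.593, 0.1212, 0.2515]
ee_rot: [-180.0, -0.1, -179.2]
ft_force: [-0.3, 0.5, 0.5]
gripper_width: 0.08
grasp_force: 0.0
```

```bash
python3 look.py v5; python3 - <<'E'
from depth import *
p=dict(np.load('v5.npz')); q=(.057*2); 
print('full',depth(p,.1215+.114,.632))
for n in('top','scene'):
    p=snapshot(n)
    for k,z in dict(ring_1=.01,tape=.012,vial_blue=.02,vial_white=.02,timer=.025).items():
        for d in find_in(k,p)[:3]:
            r=d['rect']; print(n,k,np.round(r),round(d['confidence'],2))
E
```

```text
25.97 [0.593  0.1212 0.2515] [-0.3  0.5  0.5] top face tilt 18.9 u,w,v mm [ -0.4 -28.   -0.4] 138
[([1.2, -55.0, -0.2], 98), ([-0.6, -35.0, -0.1], 120), ([0.1, -21.9, -0.2], 145), ([-0.1, -12.0, -0.5], 135)]
blob 20888 225 441 229 418
blob 3513 495 576 230 369
blob 4753 279 364 261 348
blob 3121 445 523 262 346
full [([-0.5, -55.1, -2.9], 72), ([1.3, -35.0, 3.0], 80), ([1.0, -20.0, -2.9], 114), ([-2.9, 6.9, 3.0], 70)]
top ring_1 [428. 245. 452. 268.] 0.98
top ring_1 [239. 190. 247. 197.] 0.49
top ring_1 [478. 235. 509. 261.] 0.43
top tape [226. 278. 240. 310.] 0.73
top vial_white [236. 169. 266. 225.] 0.69
top vial_white [131. 264. 142. 272.] 0.4
top timer [478. 231. 508. 259.] 0.88
scene ring_1 [398. 298. 423. 318.] 0.82
scene ring_1 [259. 211. 276. 224.] 0.51
scene tape [197. 255. 233. 279.] 0.86
scene timer [457. 305. 484. 328.] 0.67
```

The top ring reads -22 mm, and the full bucket reads -20 mm by the same measure, so both are home. The tips met nothing when pressed deeper, the bystanders are unmoved and the arm is clear. Handing in.

```bash
python3 -c "
from cell import *
print(hand_in())"
```

```text
the job is handed in; nothing more can be done
None
```

I loaded both loose rings into the open bucket and pressed them past the catches, and handed the job in at about 26 s. By camera its top ring lies level with the full bucket's within about 2 mm. The tape and timer still show in place. The vials were not reliably detected in the last pictures, but the arm never went near them.

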